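# Load the closed sample jars into the carrying tray

## Task

Gather the three closed sample jars (the ones with their lids on) into the carrying tray, setting each one down upright inside the ring of its own size: the large jar in the widest ring, the medium jar in the middle-sized ring and the small jar in the narrowest ring. Do not drop them from a height, and leave the three open jars without lids standing where they are.

Things in the scene. Friction and masses are not known exactly. Their poses are not given: they have to be found in the camera images.
- jar_large: Closed large sample jar: white plastic cylinder standing upright, with its ribbed white screw lid on. Lid (widest part) 60 mm across and 18 mm high; body 56 mm across; 80 mm tall overall; about 200 g. Origin: centre of the underside, z up along the jar. Loose.
- jar_medium: Closed medium sample jar: white plastic cylinder standing upright, with its ribbed white screw lid on. Lid (widest part) 46 mm across and 18 mm high; body 42 mm across; 70 mm tall overall; about 110 g. Origin: centre of the underside, z up along the jar. Loose.
- jar_small: Closed small sample jar: white plastic cylinder standing upright, with its ribbed white screw lid on. Lid (widest part) 34 mm across and 18 mm high; body 30 mm across; 60 mm tall overall; about 60 g. Origin: centre of the underside, z up along the jar. Loose.
- open_large: Open large jar: the same white plastic jar as the closed large one but without its lid, so that its open mouth and empty inside show from above. Body 56 mm across, neck 46 mm, 77 mm tall. Origin: centre of the underside. Loose; it does not belong in the tray.
- open_medium: Open medium jar: the same white plastic jar as the closed medium one but without its lid, so that its open mouth and empty inside show from above. Body 42 mm across, neck 32 mm, 67 mm tall. Origin: centre of the underside. Loose; it does not belong in the tray.
- open_small: Open small jar: the same white plastic jar as the closed small one but without its lid, so that its open mouth and empty inside show from above. Body 30 mm across, neck 20 mm, 57 mm tall. Origin: centre of the underside. Loose; it does not belong in the tray.
- tray: Flat aluminium carrying tray, 108 mm (its x axis) by 290 mm (its y axis), walls 5 mm thick, 18 mm high outside, floor 5 mm thick; fixed to the bench. Three rings stand on its floor in one row along the tray's y axis, 91 mm apart, the middle one at the tray's centre. Origin: centre of its underside, at bench height; yaw within 0.25 rad of zero.
- ring_large: The large locating ring: upright-walled grey plastic ring lying on the tray floor, 78 mm inside and 86 mm outside diameter, 15 mm high, open in the middle. Holds the closed large jar. Origin: centre of its underside, level with the tray floor (5 mm above the bench). Fixed to the tray; the three rings stand in one row in any order.
- ring_medium: The medium locating ring: upright-walled grey plastic ring lying on the tray floor, 62 mm inside and 70 mm outside diameter, 15 mm high, open in the middle. Holds the closed medium jar. Origin: centre of its underside, level with the tray floor (5 mm above the bench). Fixed to the tray; the three rings stand in one row in any order.
- ring_small: The small locating ring: upright-walled grey plastic ring lying on the tray floor, 50 mm inside and 58 mm outside diameter, 15 mm high, open in the middle. Holds the closed small jar. Origin: centre of its underside, level with the tray floor (5 mm above the bench). Fixed to the tray; the three rings stand in one row in any order.

How it is judged (in metres and radians):
At the end, for the whole second after the job is handed in: Each closed jar stands upright (within 0.12 rad) and at rest on the tray floor inside the ring of its own size (centre within 12 mm of the ring's centre, underside less than 6 mm above the tray floor), and all three open jars still stand upright within 30 mm of where they were (horizontal distance between jar_large and ring_large below 0.012 m and z of jar_large in the frame of ring_large below 0.006 m and angle between each of jar_large, jar_medium, jar_small, open_large, open_medium, open_small's own z axis and vertical below 0.12 rad and linear speed of each of jar_large, jar_medium, jar_small below 0.02 m/s and angular speed of each of jar_large, jar_medium, jar_small below 0.2 rad/s and horizontal distance between jar_medium and ring_medium below 0.012 m and z of jar_medium in the frame of ring_medium below 0.006 m and horizontal distance between jar_small and ring_small below 0.012 m and z of jar_small in the frame of ring_small below 0.006 m and distance of each of open_large, open_medium, open_small from where it was at the start of the episode below 0.03 m); the robot touches nothing.
It fails at once if an open jar was pushed more than 30 mm or tipped (distance of any of open_large, open_medium, open_small from where it was at the start of the episode above 0.03 m or angle between any of open_large, open_medium, open_small's own z axis and vertical above 0.4 rad).
It fails at once if a closed jar was let go (not touched by the fingers) while more than 60 mm above the bench ((height (world z) of jar_large above 0.06 m and contact force between jar_large and the fingers below 0.01 N) or (height (world z) of jar_medium above 0.06 m and contact force between jar_medium and the fingers below 0.01 N) or (height (world z) of jar_small above 0.06 m and contact force between jar_small and the fingers below 0.01 N)).
It also fails if it takes over 74 s, if anything falls off the work surface, if the arm or the gripper's body presses on something with over 40 N, if the wrist force passes 120 N, or if a joint passes its speed limit or range.

## Robot

A 6-joint arm with a two-finger parallel gripper is mounted at the origin on the work surface. World frame = base frame: x ahead of the robot, y to its left, z up, the work surface at z = 0. Lengths are in mm, angles in rad, forces in N, time in s.
With the tool pointing down it reaches from about 350 to 725 mm from the base axis. Payload 6 kg.
Tool frame: the origin (TCP) lies midway between the tips of the shut fingers; the grasp point (between the pads) lies 19 mm behind it; x points along the fingers, y is the direction in which the jaws open and shut, and the axes are right-handed (so a half turn about x gives the same grasp; the last joint's range is limited). The gripper opens to 85 mm and grips with 20 to 120 N. Pads are 22 mm wide; open, the fingers measure 114 mm over their backs; the gripper's body (76 mm by 85 mm) begins 54 mm behind the grasp point. The pads swing forward as they close: fully open they stand 13 mm farther back than shut.
Start: joints at [-0.945, 0.04, 0.085, 0, -1.615, -0.334], TCP at [172.615, -574.611, 231.261] pointing down, gripper open.
Joint ranges: [-2.56, 2.56], [-1.29, 2.01], [-1.08, 1.49], [-3.29, 1.98], [-2.81, -0.18], [-2.99, 2.99]. Speed limits (rad/s): [2.57, 2.57, 3.01, 3.14, 3.14, 3.14].

## Interface

Orientations are given as a unit quaternion [w, x, y, z].
In Python, from workcell import env gives the robot as it stands.
- The arm moves only by the tool jog_arm, never from a script. Its argument "moves" is a list that holds one entry, the list of rows, each a list of 7 numbers: the shift along the world's x, y, z in mm, then the turn, a rotation vector about the world's x, y, z in rad, then the opening, from 0 (shut) to 1 (fully open). A call has 1 to 12 rows; each row shifts and turns the commanded pose from where the row before left it; what a row does not reach is not made up. A row lasts 1/10 s, in which the tool goes at most 50 mm and 8.59 degrees, less where a joint would pass 70% of its speed; a pose out of reach is approached as far as the arm can. A call is refused whole if a number of a shift passes 50 or a number of a turn 0.15, either way. A call with a gripper value outside its range is refused whole. The fingers move at their own pace and stop on an object; "squeeze" is the grip in N (left out, the last holds). Time passes only in rows, so rows that do not move let the fingers close. It gives the time, the measured TCP pose, the force and the opening at its end, in the units of the state.
- env.state(): the state, without advancing time (a new reading comes with each control period).
- env.read_camera(name): name is "scene" or "top" or "wrist"; returns a dict with "image" (420x560x3 uint8, blue, green, red), "z_map" (420x560 float32, mm along the optical axis (not along the pixel's ray), 0 where there is no reading), "fx", "fy", "cx", "cy" (pixels), "R" (3x3) and "t" (3): a world point X has camera coordinates R X + t. Camera axes: x right, y down, z forward; pixel columns grow to the right and rows downward; lengths in mm; the calibration is good to about 2 mm. A picture is of the moment at which its call begins.
- env.sign_off(): hands the job in, once; it reports no verdict.
The state is a dict: "time": time; "qpos": joint angles; "joint_velocities": joint speeds; "tau": joint torques, N m; "eef_pos": TCP position; "orientation": TCP orientation; "ft_force": force on the tool from outside, world axes, zero at the start; "wrist_torque": the same for the moment, N m; "gripper_width": finger opening in mm.
Only numpy, scipy, OpenCV 4.12 (cv2) and the standard library are available. Lean on these libraries where they do the work, as an engineer would, in place of code of your own. Each camera call takes 0.05 s, during which the arm holds its last target. There are 200 camera calls.

## Working session

There is one attempt and no reset: what is moved stays moved. The work goes in short steps, Python scripts to look and compute and a tool call to move; the robot and the scene stay as the last step left them, time stands still between calls to the robot, and variables do not carry over. Pictures are saved under pics/ and viewed, about 12 in all and at most 16, crops included, and the job is handed in when it is done.

Besides the shell and the picture viewer there is one more tool, called after "Request:" as name(argument=value, ...), one argument or row to a line, values as JSON. jog_arm: Moves the arm, as the interface text tells. Its arguments: {"type":"object","properties":{"moves":{"type":"array"},"squeeze":{"type":"number"}},"required":["moves"]}

```bash
mkdir -p pics; ls; python3 - <<'E'
from workcell import env
import cv2, numpy as np
s=env.state();print(s)
for n in("top","scene"):
    c=env.read_camera(n);cv2.imwrite(f"pics/{n}0.png",c["image"]);np.savez(f"{n}0.npz",**c)
    print(n,c["fx"],c["cx"],c["cy"],c["R"],c["t"])
E
```

```text
pics
{'time': 0.0, 'qpos': array([-9.45297252e-01,  4.08067190e-02,  8.37968366e-02, -4.95718052e-04,
       -1.61547679e+00, -3.33708199e-01]), 'joint_velocities': array([ 1.52789133e-03, -1.69351046e-04, -1.29748955e-03,  1.70998034e-03,
       -2.92170472e-04,  4.32009085e-05]), 'tau': array([ 1.39221142e-03, -3.68203247e+01,  3.47408760e+01,  6.93206012e+00,
       -5.41229267e-03, -1.98585673e-05]), 'eef_pos': array([ 172.6010172 , -574.29507198,  230.26776102]), 'orientation': array([ 0.69947276, -0.10219463,  0.6997136 ,  0.10341661]), 'ft_force': array([0.7478698 , 0.22310731, 0.00400519]), 'wrist_torque': array([0.01674371, 0.01195551, 0.01595008]), 'gripper_width': 85.36473975033154}
top 472.55333065638723 277.94540694618337 207.16400358637924 [[ 0.02615601 -0.99952148 -0.01651273]
 [-0.98768514 -0.02329034 -0.15471142]
 [ 0.1542528   0.02035601 -0.9878217 ]] [ -17.64201602  559.56868662 1051.42402147]
scene 450.23214760124506 282.2463686689496 208.5139425695872 [[-0.810853    0.58521881 -0.00603002]
 [ 0.40023093  0.54696579 -0.73528473]
 [-0.42700424 -0.59862122 -0.67773152]] [ 458.34426864 -179.80962364 1130.7436343 ]
```

View pics/top0.png

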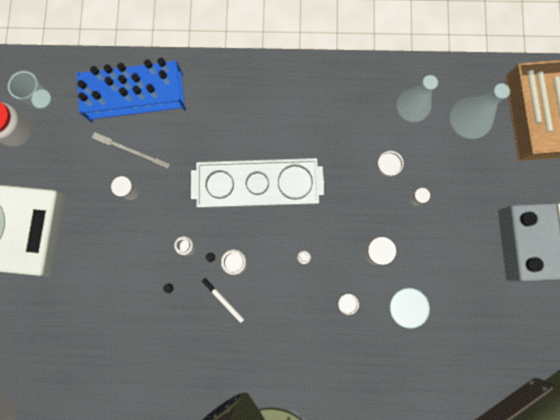

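View pics/scene0.png

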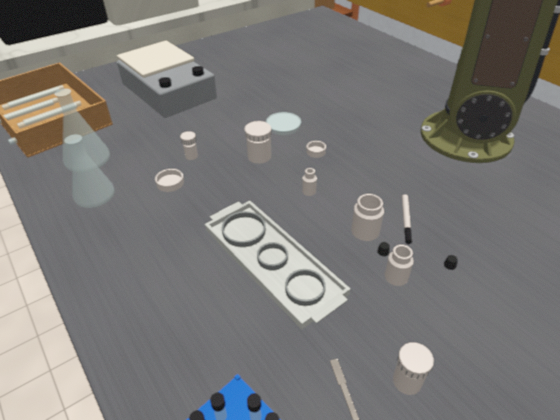

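```bash
cat > h.py <<'E'
import numpy as np, cv2
def cloud(c):
    v,u=np.mgrid[0:420,0:560]; z=c["z_map"].astype(float)
    P=np.stack([(u-c["cx"])/c["fx"]*z,(v-c["cy"])/c["fy"]*z,z],-1)
    W=(P-c["t"])@c["R"]; W[z<=0]=np.nan
    return W
def ray(c,px):
    d=np.array([(px[0]-c["cx"])/c["fx"],(px[1]-c["cy"])/c["fy"],1.])@c["R"]
    return -c["R"].T@c["t"],d/np.linalg.norm(d)
def plane(c,px,z):
    o,d=ray(c,px); return o+d*(z-o[2])/d[2]
def proj(c,X):
    q=c["R"]@np.asarray(X,float)+c["t"]; return np.array([c["fx"]*q[0]/q[2]+c["cx"],c["fy"]*q[1]/q[2]+c["cy"]])
def tri(c1,p1,c2,p2):
    A=np.zeros((3,3));b=np.zeros(3);rs=[ray(c1,p1),ray(c2,p2)]
    for o,d in rs:
        M=np.eye(3)-np.outer(d,d);A+=M;b+=M@o
    X=np.linalg.solve(A,b)
    return X,sum(np.linalg.norm((np.eye(3)-np.outer(d,d))@(X-o)) for o,d in rs)
def top(c,px,r,h,band=7):
    """pixel centre, cloud median height of the flat top near px (world z within band of h)"""
    W=cloud(c);v,u=np.mgrid[0:420,0:560]
    m=((u-px[0])**2+(v-px[1])**2<r*r)&(abs(W[...,2]-h)<band)
    m=m.astype(np.uint8)
    cs,_=cv2.findContours(m,cv2.RETR_EXTERNAL,cv2.CHAIN_APPROX_NONE)
    k=max(cs,key=cv2.contourArea)
    e=cv2.fitEllipse(cv2.convexHull(k)) if len(k)>8 else None
    return e,np.nanmedian(W[m>0][:,2]),m
E
python3 - <<'E'
from h import *
T=dict(np.load("top0.npz"));S=dict(np.load("scene0.npz"))
W=cloud(T);WS=cloud(S)
print("bench",W[300,120],W[120,350],WS[300,100])
for n,p,q,h in [("jL",(382,250),(258,135),80),("jM",(121,187),(415,358),70),("jS",(422,195),(188,138),60),
  ("oL",(233,262),(369,205),77),("oM",(184,245),(402,254),67),("oS",(304,257),(310,173),57)]:
    e,z,_=top(T,p,18,h); f,zs,_=top(S,q,22,h)
    X,err=tri(T,e[0],S,f[0])
    print(n,np.round(e[0],1),np.round(e[1],1),"z",round(z,1),round(zs,1),"tri",X.round(1),round(err,1),"plane",plane(T,e[0],h).round(1),"reach",round(np.hypot(*X[:2])))
# tray rings: rim at z=20 from both views by dark/gray pixel edges; print cloud heights
for p in [(219,184),(257,183),(295,182),(200,165)]: print(p,W[p[1],p[0]].round(1))
im=cv2.resize(T["image"][145:220,180:335],None,fx=5,fy=5,interpolation=cv2.INTER_CUBIC);cv2.imwrite("pics/tray.png",im)
im=cv2.resize(S["image"][195:325,195:355],None,fx=4,fy=4,interpolation=cv2.INTER_CUBIC);cv2.imwrite("pics/trayS.png",im)
E
```

```text
bench [336.95428615 363.31638343  -2.02113835] [ 7.89231283e+02 -1.75469857e+02 -3.59947905e-01] [913.03006052 -49.6884055    3.09120936]
jL [381.  250.8] [26.7 27.5] z 79.8 80.9 tri [ 463.  -234.6   76.5] 1.0 plane [ 462.4 -233.6   80. ] reach 519
jM [121.  186.5] [19.8 20.7] z 69.7 70.3 tri [596.2 357.4  65.2] 1.0 plane [595. 356.  70.] reach 695
jS [421.2 195.2] [14.2 15.4] z 59.5 60.6 tri [ 593.5 -330.8   57.3] 1.2 plane [ 592.5 -329.7   60. ] reach 679
oL [231.7 261.6] [20.3 20.7] z 76.0 75.7 tri [430.9  94.7  73.2] 0.8 plane [430.5  94.5  77. ] reach 441
oM [181.2 245. ] [13.9 14.2] z 66.6 66.1 tri [465.7 211.   63.5] 1.1 plane [465.1 210.7  67. ] reach 511
oS [303.3 256.9] [8.2 8.5] z 57.0 55.5 tri [446.7 -64.6  54.1] 1.5 plane [446. -64.  57.] reach 451
(219, 184) [619.4 141.5   4. ]
(257, 183) [623.5  49.2   6.5]
(295, 182) [628.7 -42.6   3.7]
(200, 165) [664.5 189.2   8.9]
```

View pics/tray.png

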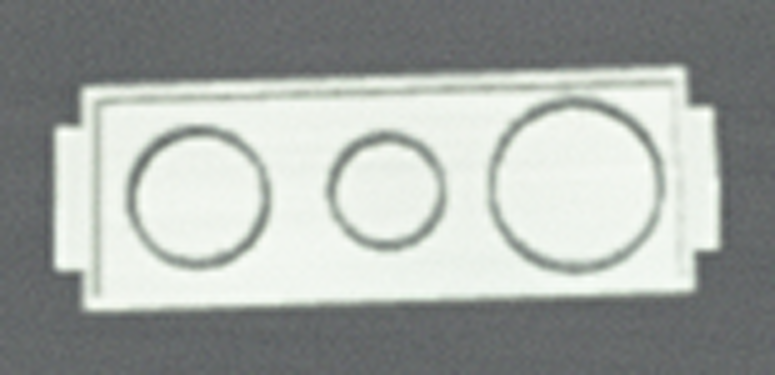

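```bash
python3 - <<'E'
from h import *
T=dict(np.load("top0.npz"));S=dict(np.load("scene0.npz"))
def rings(c,seeds,boxr):
    out=[]
    g=cv2.cvtColor(c["image"],cv2.COLOR_BGR2GRAY)
    for (x,y),r in zip(seeds,boxr):
        k=8;p=cv2.resize(g[y-r:y+r,x-r:x+r],None,fx=k,fy=k,interpolation=cv2.INTER_CUBIC)
        _,b=cv2.threshold(p,0,255,cv2.THRESH_OTSU)
        # bright disc inside the dark ring: connected component at centre
        n,l,st,ce=cv2.connectedComponentsWithStats(b,connectivity=4)
        m=(l==l[r*k,r*k]).astype(np.uint8)
        cs,_=cv2.findContours(m,cv2.RETR_EXTERNAL,cv2.CHAIN_APPROX_NONE)
        e=cv2.fitEllipse(cv2.convexHull(max(cs,key=cv2.contourArea)))
        out.append((np.array(e[0])/k+[x-r,y-r]+.5/k-.5,np.array(e[1])/k))
    return out
a=rings(T,[(220,185),(257,183),(295,182)],[17,14,19])
b=rings(S,[(306,287),(273,256),(244,228)],[24,20,25])
P=[]
for i,j in zip(a,b):
    X,err=tri(T,i[0],S,j[0]);P.append(plane(T,i[0],20))
    print(i[0].round(1),i[1].round(1),j[0].round(1),j[1].round(1),X.round(1),round(err,1),plane(T,i[0],20).round(1),plane(S,j[0],20).round(1))
P=np.array(P);print(np.linalg.norm(np.diff(P,axis=0),axis=1),np.arctan2(-(P[2]-P[0])[0],-(P[2]-P[0])[1]))
from workcell import env
c=env.read_camera("wrist");print(c["fx"],c["R"],c["t"]);cv2.imwrite("pics/w0.png",c["image"])
E
```

```text
[219.4 184.1] [23.8 25.3] [304.7 287.4] [24.8 35.8] [617.9 139.5  10.5] 0.3 [615.9 138.2  20. ] [622.7 145.   20. ]
[257.  182.9] [18.9 20.2] [272.1 256.2] [16.2 26.6] [623.   48.7  11.4] 0.8 [620.9  48.4  20. ] [627.4  54.7  20. ]
[294.7 181.7] [30.3 32.1] [243.2 229.2] [23.8 39.5] [628.2 -42.1  11. ] 1.1 [625.8 -41.6  20. ] [632.8 -34.6  20. ]
[89.96450946 90.16407919] -0.055138990199650885
314.47135458711125 [[-0.28856431  0.95745795  0.00221867]
 [ 0.90956733  0.27340557  0.31294834]
 [ 0.29902827  0.09232375 -0.94976756]] [599.74145582 -39.1739871  380.16286565]
```

View pics/w0.png

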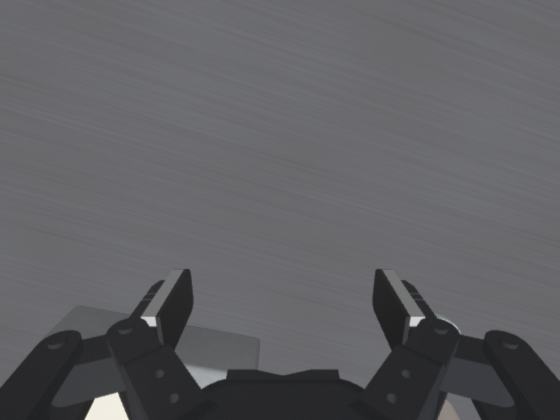

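Request:
jog_arm(
  moves=[
    [[35, 20, -5, 0, 0, 0, 1], [35, 20, -5, 0, 0, 0, 1], [35, 20, -5, 0, 0, 0, 1], [35, 20, -5, 0, 0, 0, 1], [35, 20, -5, 0, 0, 0, 1], [35, 20, -5, 0, 0, 0, 1], [35, 20, -5, 0, 0, 0, 1], [35, 20, -5, 0, 0, 0, 1], [35, 20, -5, 0, 0, 0, 1], [35, 20, -5, 0, 0, 0, 1], [35, 22, -5, 0, 0, 0, 1], [35, 22, -5, 0, 0, 0, 1]],
  ],
  squeeze=40,
)

```text
time: 1.35
eef_pos: [593.8, -329.5, 170.6]
orientation: [0.699, -0.103, 0.7, 0.103]
ft_force: [-0.2, -0.1, 0.1]
gripper_width: 85.3
```

Request:
jog_arm(
  moves=[
    [[0, 0, 0, 0, 0, 0, 1], [0, 0, 0, 0, 0, 0, 1], [0, 0, 0, 0, 0, 0, 1]],
  ],
)

```text
time: 1.65
eef_pos: [592.2, -331.0, 171.4]
orientation: [0.7, -0.103, 0.7, 0.103]
ft_force: [-0.4, 1.0, 1.0]
gripper_width: 85.4
```

```bash
cat > w.py <<'E'
from workcell import env
from h import *
import sys
n=sys.argv[1];s=env.state();print(s["time"],s["eef_pos"].round(1),s["orientation"].round(3),s["ft_force"].round(1),round(s["gripper_width"],1))
c=env.read_camera("wrist");np.savez(n+".npz",**c);im=c["image"].copy()
for a in sys.argv[2:]:
    X=np.array(eval(a),float);p=proj(c,X).round(1);print(a,"->",p);cv2.drawMarker(im,tuple(int(i) for i in p.clip(0,2000)),(0,0,255),0,12)
    try:
        e,z,_=top(c,p,70,X[2]);print("seen",np.round(e[0],1),np.round(e[1],1),"z",z.round(1),plane(c,e[0],X[2]).round(1))
    except Exception as x: print(x)
cv2.imwrite("pics/"+n+".png",im)
E
python3 w.py w1 "(593,-330,60)"
```

```text
1.65 [ 592.2 -331.   171.4] [ 0.7   -0.103  0.7    0.103] [-0.4  1.   1. ] 85.4
(593,-330,60) -> [283.9 208.3]
seen [280.4 207. ] [38.9 39.5] z 59.0 [ 592.8 -333.2   60. ]
```

View pics/w1.png

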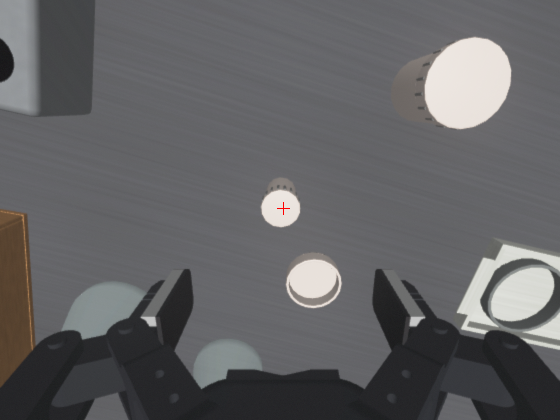

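Request:
jog_arm(
  moves=[
    [[0, 0, -35, 0, 0, 0, 1], [0, 0, -35, 0, 0, 0, 1], [0, 0, -30, 0, 0, 0, 1], [0, 0, -20, 0, 0, 0, 1], [0, 0, -12, 0, 0, 0, 1], [0, 0, -8, 0, 0, 0, 1], [0, 0, 0, 0, 0, 0, 1], [0, 0, 0, 0, 0, 0, 1]],
  ],
)

```text
time: 2.5
eef_pos: [593.2, -331.1, 32.8]
orientation: [0.7, -0.103, 0.699, 0.102]
ft_force: [0.8, -0.2, -0.0]
gripper_width: 85.5
```

Request:
jog_arm(
  moves=[
    [[0, 0, 0, 0, 0, 0, 0.7], [0, 0, 0, 0, 0, 0, 0.5], [0, 0, 0, 0, 0, 0, 0.4], [0, 0, 0, 0, 0, 0, 0.3], [0, 0, 0, 0, 0, 0, 0.2], [0, 0, 0, 0, 0, 0, 0.1], [0, 0, 0, 0, 0, 0, 0], [0, 0, 0, 0, 0, 0, 0], [0, 0, 0, 0, 0, 0, 0], [0, 0, 0, 0, 0, 0, 0]],
  ],
  squeeze=40,
)

```text
time: 3.5
eef_pos: [592.8, -330.7, 31.7]
orientation: [0.7, -0.103, 0.699, 0.103]
ft_force: [-0.3, 0.3, 5.1]
gripper_width: 32.7
```

Request:
jog_arm(
  moves=[
    [[0, 0, 5, 0, 0, 0, 0], [0, 0, 10, 0, 0, 0, 0], [0, 0, 15, 0, 0, 0, 0], [0, 0, 20, 0, 0, 0, 0], [0, 0, 20, 0, 0, 0, 0], [0, 0, 0, 0, 0, 0, 0], [0, 0, 0, 0, 0, 0, 0]],
  ],
)

```text
time: 4.2
eef_pos: [593.0, -330.6, 102.3]
orientation: [0.7, -0.103, 0.699, 0.103]
ft_force: [-0.3, 1.3, -1.0]
gripper_width: 32.3
```

```bash
python3 w.py w2 "(593,-331,130)"
```

```text
4.2 [ 593.  -330.6  102.3] [ 0.7   -0.103  0.699  0.103] [-0.3  1.3 -1. ] 32.3
(593,-331,130) -> [282.8 307.1]
seen [282.6 302.6] [ 76.8 146. ] z 129.8 [ 590.9 -331.8  130. ]
```

View pics/w2.png

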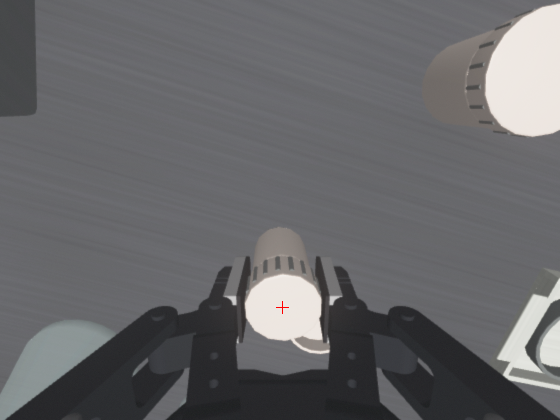

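Request:
jog_arm(
  moves=[
    [[1, 15, 0, 0, 0, 0, 0], [2, 30, 0, 0, 0, 0, 0], [3, 40, 0, 0, 0, 0, 0], [3, 40, 0, 0, 0, 0, 0], [3, 40, 0, 0, 0, 0, 0], [3, 40, 0, 0, 0, 0, 0], [3, 40, 0, 0, 0, 0, 0], [3, 40, 0, 0, 0, 0, 0], [3, 40, 0, 0, 0, 0, 0], [3, 30, 0, 0, 0, 0, 0], [2, 15, 0, 0, 0, 0, 0], [1, 10, 0, 0, 0, 0, 0]],
  ],
)

```text
time: 5.45
eef_pos: [622.1, 50.9, 100.5]
orientation: [0.699, -0.103, 0.7, 0.103]
ft_force: [-0.3, -0.4, -0.9]
gripper_width: 32.9
```

Request:
jog_arm(
  moves=[
    [[0, 0, -15, 0, 0, 0, 0], [0, 0, -15, 0, 0, 0, 0], [0, 0, -10, 0, 0, 0, 0], [0, 0, 0, 0, 0, 0, 0], [0, 0, 0, 0, 0, 0, 0]],
  ],
)

```text
time: 5.95
eef_pos: [622.5, 48.5, 60.9]
orientation: [0.699, -0.103, 0.7, 0.102]
ft_force: [0.3, 0.3, -0.1]
gripper_width: 33.0
```

```bash
python3 w.py w3 "(623,48.7,20)" "(628.2,-42,20)" "(618,139.5,20)"; python3 - <<'E'
from workcell import env
import cv2
S=env.read_camera("scene");cv2.imwrite("pics/s3.png",cv2.resize(S["image"][150:330,180:360],None,fx=3,fy=3))
E
```

```text
5.95 [622.5  48.5  60.9] [ 0.699 -0.103  0.7    0.102] [ 0.3  0.3 -0.1] 33.0
(623,48.7,20) -> [283.4 242. ]
seen [282.4 239.3] [85.1 89.6] z 18.6 [621.5  47.6  20. ]
(628.2,-42,20) -> [139.  210.3]
seen [140.5 206.8] [128.9 141. ] z 18.3 [625.7 -41.4  20. ]
(618,139.5,20) -> [418.6 271.9]
seen [415.7 267.8] [ 94.9 109.2] z 18.1 [615.8 136.5  20. ]
```

View pics/w3.png

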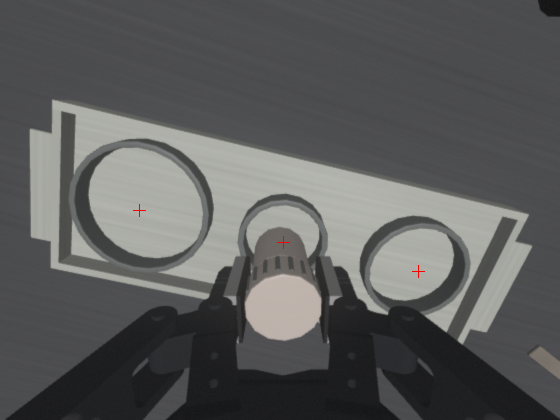

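View pics/s3.png

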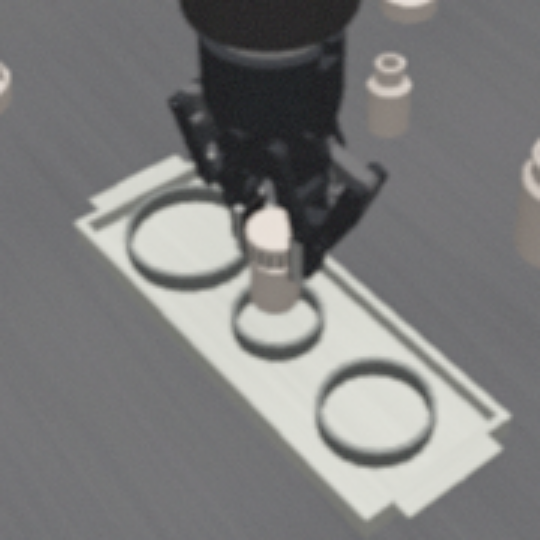

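Request:
jog_arm(
  moves=[
    [[-1, -0.5, -8, 0, 0, 0, 0], [0, 0, -6, 0, 0, 0, 0], [0, 0, -4, 0, 0, 0, 0], [0, 0, -3, 0, 0, 0, 0], [0, 0, -1.5, 0, 0, 0, 0], [0, 0, 0, 0, 0, 0, 0], [0, 0, 0, 0, 0, 0, 0]],
  ],
)

```text
time: 6.75
eef_pos: [621.7, 48.9, 39.0]
orientation: [0.7, -0.103, 0.7, 0.103]
ft_force: [-0.7, 0.5, 0.1]
gripper_width: 32.8
```

Request:
jog_arm(
  moves=[
    [[0, 0, -1, 0, 0, 0, 0], [0, 0, -1, 0, 0, 0, 0], [0, 0, 0, 0, 0, 0, 0], [0, 0, 0, 0, 0, 0, 0]],
  ],
)

```text
time: 7.15
eef_pos: [621.7, 48.9, 36.9]
orientation: [0.7, -0.103, 0.7, 0.103]
ft_force: [-0.2, 0.5, 0.6]
gripper_width: 33.0
```

Request:
jog_arm(
  moves=[
    [[0, 0, -1, 0, 0, 0, 0], [0, 0, 0, 0, 0, 0, 0], [0, 0, 0, 0, 0, 0, 0]],
  ],
)

```text
time: 7.45
eef_pos: [622.1, 49.0, 36.7]
orientation: [0.7, -0.103, 0.699, 0.103]
ft_force: [-1.4, 0.3, 5.9]
gripper_width: 32.9
```

Request:
jog_arm(
  moves=[
    [[0, 0, 0, 0, 0, 0, 0.5], [0, 0, 0, 0, 0, 0, 0.6], [0, 0, 0, 0, 0, 0, 0.7], [0, 0, 0, 0, 0, 0, 0.8], [0, 0, 0, 0, 0, 0, 0.8], [0, 0, 20, 0, 0, 0, 0.8], [0, 0, 40, 0, 0, 0, 0.8], [0, 0, 40, 0, 0, 0, 0.8], [0, 0, 40, 0, 0, 0, 1], [-10, -20, 0, 0, 0, 0, 1], [-20, -30, 0, 0, 0, 0, 1], [-20, -35, 0, 0, 0, 0, 1]],
  ],
)

```text
time: 8.65
eef_pos: [571.1, -36.3, 175.6]
orientation: [0.7, -0.103, 0.7, 0.103]
ft_force: [0.0, -0.8, -0.2]
gripper_width: 85.6
```

Request:
jog_arm(
  moves=[
    [[-20, -35, 0, 0, 0, 0, 1], [-20, -35, 0, 0, 0, 0, 1], [-20, -35, 0, 0, 0, 0, 1], [-20, -35, 0, 0, 0, 0, 1], [-20, -35, 0, 0, 0, 0, 1], [-9, -23, 0, 0, 0, 0, 1], [0, 0, 0, 0, 0, 0, 1], [0, 0, 0, 0, 0, 0, 1], [0, 0, 0, 0, 0, 0, 1]],
  ],
)

```text
time: 9.55
eef_pos: [462.9, -233.6, 175.7]
orientation: [0.7, -0.103, 0.7, 0.103]
ft_force: [-0.4, 0.1, 1.2]
gripper_width: 85.5
```

```bash
python3 w.py w4 "(463,-234,80)"; python3 - <<'E'
from workcell import env
from h import *
c=env.read_camera("top");np.savez("top4.npz",**c)
e,z,_=top(c,proj(c,(621.5,48.5,65)),14,65);print("small placed",e[1],z,plane(c,e[0],65))
E
```

```text
9.55 [ 462.9 -233.6  175.7] [ 0.7   -0.103  0.7    0.103] [-0.4  0.1  1.2] 85.5
(463,-234,80) -> [282.5 213. ]
seen [279.6 211. ] [71.8 74. ] z 79.0 [ 462.  -236.7   80. ]Traceback (most recent call last):
  File "<stdin>", line 4, in <module>
  File "h.py", line 27, in top
    e=cv2.fitEllipse(cv2.convexHull(k)) if len(k)>8 else None
      ~~~~~~~~~~~~~~^^^^^^^^^^^^^^^^^^^
cv2.error: OpenCV(4.12.0) /io/opencv/modules/imgproc/src/shapedescr.cpp:361: error: (-201:Incorrect size of input array) There should be at least 5 points to fit the ellipse in function 'fitEllipseNoDirect'
```

View pics/w4.png

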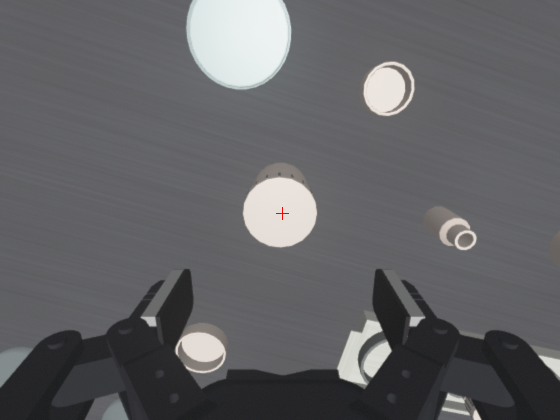

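Request:
jog_arm(
  moves=[
    [[0, -1.5, -40, 0, 0, 0, 1], [0, 0, -40, 0, 0, 0, 1], [0, 0, -20, 0, 0, 0, 1], [0, 0, -15, 0, 0, 0, 1], [0, 0, -8, 0, 0, 0, 1], [0, 0, -5, 0, 0, 0, 1], [0, 0, 0, 0, 0, 0, 1], [0, 0, 0, 0, 0, 0, 1]],
  ],
)

```text
time: 10.45
eef_pos: [463.3, -235.8, 48.9]
orientation: [0.7, -0.103, 0.699, 0.103]
ft_force: [-0.3, 0.4, 0.6]
gripper_width: 85.5
```

Request:
jog_arm(
  moves=[
    [[0, 0, 0, 0, 0, 0, 0.9], [0, 0, 0, 0, 0, 0, 0.8], [0, 0, 0, 0, 0, 0, 0.7], [0, 0, 0, 0, 0, 0, 0.6], [0, 0, 0, 0, 0, 0, 0.5], [0, 0, 0, 0, 0, 0, 0.4], [0, 0, 0, 0, 0, 0, 0.3], [0, 0, 0, 0, 0, 0, 0.2], [0, 0, 0, 0, 0, 0, 0.2], [0, 0, 0, 0, 0, 0, 0.2]],
  ],
  squeeze=50,
)

```text
time: 11.45
eef_pos: [463.1, -235.9, 48.6]
orientation: [0.7, -0.103, 0.699, 0.103]
ft_force: [-0.7, -1.1, 5.5]
gripper_width: 58.5
```

Gripped. Lift and move to (626,-41.5).

Request:
jog_arm(
  moves=[
    [[0, 0, 5, 0, 0, 0, 0.2], [0, 0, 10, 0, 0, 0, 0.2], [0, 0, 15, 0, 0, 0, 0.2], [0, 0, 20, 0, 0, 0, 0.2], [10, 12, 10, 0, 0, 0, 0.2], [20, 24, 0, 0, 0, 0, 0.2], [25, 30, 0, 0, 0, 0, 0.2], [30, 36, 0, 0, 0, 0, 0.2], [30, 36, 0, 0, 0, 0, 0.2], [25, 30, 0, 0, 0, 0, 0.2], [15, 18, 0, 0, 0, 0, 0.2], [8, 8, 0, 0, 0, 0, 0.2]],
  ],
)

```text
time: 12.65
eef_pos: [626.7, -38.8, 107.4]
orientation: [0.699, -0.103, 0.7, 0.104]
ft_force: [-0.7, 0.4, -2.5]
gripper_width: 58.6
```

Request:
jog_arm(
  moves=[
    [[0, 0, -10, 0, 0, 0, 0.2], [0, 0, -10, 0, 0, 0, 0.2], [0, 0, 0, 0, 0, 0, 0.2], [0, 0, 0, 0, 0, 0, 0.2]],
  ],
)

```text
time: 13.05
eef_pos: [625.0, -42.5, 87.4]
orientation: [0.699, -0.103, 0.7, 0.102]
ft_force: [0.1, 0.8, -1.7]
gripper_width: 58.6
```

```bash
python3 w.py w5 "(626,-41.5,20)" "(621.5,48.5,65)"; python3 - <<'E'
from workcell import env
import cv2
S=env.read_camera("scene");cv2.imwrite("pics/s5.png",cv2.resize(S["image"][150:330,180:360],None,fx=3,fy=3))
E
```

```text
13.05 [625.  -42.5  87.4] [ 0.699 -0.103  0.7    0.102] [ 0.1  0.8 -1.7] 58.6
(626,-41.5,20) -> [284.  227.7]
seen [281.5 226.8] [112.6 118. ] z 18.6 [625.9 -43.4  20. ]
(621.5,48.5,65) -> [430.4 288.8]
seen [422.8 286.3] [52.8 58.8] z 64.0 [621.2  43.4  65. ]
```

View pics/w5.png

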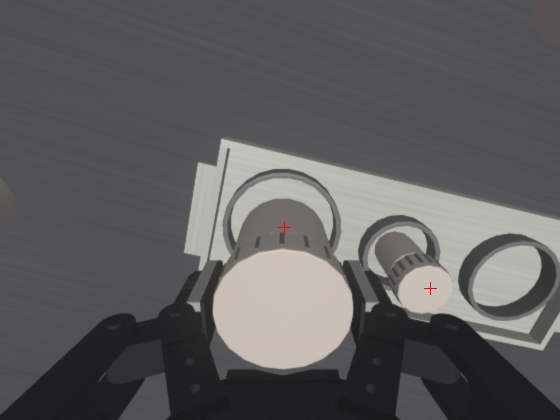

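View pics/s5.png

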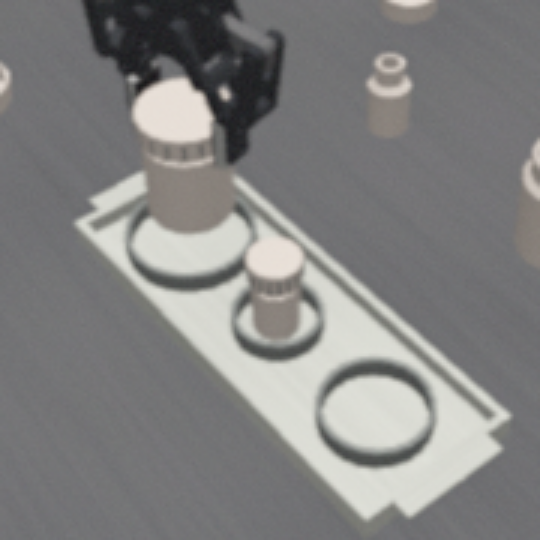

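Request:
jog_arm(
  moves=[
    [[0.5, 0, -10, 0, 0, 0, 0.2], [0, 0, -10, 0, 0, 0, 0.2], [0, 0, -6, 0, 0, 0, 0.2], [0, 0, -4, 0, 0, 0, 0.2], [0, 0, -2, 0, 0, 0, 0.2], [0, 0, -1, 0, 0, 0, 0.2], [0, 0, 0, 0, 0, 0, 0.2], [0, 0, 0, 0, 0, 0, 0.2]],
  ],
)

```text
time: 13.95
eef_pos: [626.3, -41.6, 55.2]
orientation: [0.7, -0.103, 0.699, 0.103]
ft_force: [-0.2, -0.8, -2.1]
gripper_width: 58.3
```

Request:
jog_arm(
  moves=[
    [[0, 0, -1, 0, 0, 0, 0.2], [0, 0, 0, 0, 0, 0, 0.2], [0, 0, 0, 0, 0, 0, 0.2]],
  ],
)

```text
time: 14.25
eef_pos: [626.1, -41.6, 53.8]
orientation: [0.7, -0.103, 0.7, 0.103]
ft_force: [0.2, 1.6, -2.6]
gripper_width: 58.8
```

Request:
jog_arm(
  moves=[
    [[0, 0, -1, 0, 0, 0, 0.2], [0, 0, -0.5, 0, 0, 0, 0.2], [0, 0, 0, 0, 0, 0, 0.2], [0, 0, 0, 0, 0, 0, 0.2]],
  ],
)

```text
time: 14.65
eef_pos: [626.5, -41.6, 53.7]
orientation: [0.7, -0.103, 0.699, 0.103]
ft_force: [-3.6, 0.9, 4.8]
gripper_width: 58.7
```

Request:
jog_arm(
  moves=[
    [[0, 0, 0, 0, 0, 0, 0.8], [0, 0, 0, 0, 0, 0, 0.9], [0, 0, 0, 0, 0, 0, 0.95], [0, 0, 0, 0, 0, 0, 0.95], [0, 0, 10, 0, 0, 0, 0.95], [0, 0, 30, 0, 0, 0, 0.95], [0, 0, 40, 0, 0, 0, 0.95], [0, 0, 35, 0, 0, 0, 1], [-1, 15, 0, 0, 0, 0, 1], [-2, 30, 0, 0, 0, 0, 1], [-3, 40, 0, 0, 0, 0, 1], [-3, 40, 0, 0, 0, 0, 1]],
  ],
)

```text
time: 15.85
eef_pos: [617.0, 84.4, 168.1]
orientation: [0.7, -0.102, 0.699, 0.103]
ft_force: [0.2, 0.2, 0.8]
gripper_width: 85.5
```

Request:
jog_arm(
  moves=[
    [[-4, 45, 0, 0, 0, 0, 1], [-4, 45, 0, 0, 0, 0, 1], [-4, 45, 0, 0, 0, 0, 1], [-4, 45, 0, 0, 0, 0, 1], [-3, 40, 0, 0, 0, 0, 1], [-2, 30, 0, 0, 0, 0, 1], [-1, 23, 0, 0, 0, 0, 1], [0, 0, 0, 0, 0, 0, 1], [0, 0, 0, 0, 0, 0, 1], [0, 0, 0, 0, 0, 0, 1]],
  ],
)

```text
time: 16.85
eef_pos: [595.3, 355.7, 167.7]
orientation: [0.7, -0.103, 0.699, 0.103]
ft_force: [0.4, 0.5, 0.1]
gripper_width: 85.4
```

```bash
python3 w.py w6 "(595.5,356.5,70)"; python3 - <<'E'
from workcell import env
from h import *
c=env.read_camera("top");np.savez("top6.npz",**c)
for X in [(621.5,48.5,65),(626,-41.5,85)]:
  try:
    e,z,_=top(c,proj(c,X),18,X[2]);print(X,"placed",e[1],z,plane(c,e[0],X[2]))
  except Exception as x: print("occluded")
E
```

```text
16.85 [595.3 355.7 167.7] [ 0.7   -0.103  0.699  0.103] [0.4 0.5 0.1] 85.4
(595.5,356.5,70) -> [284.  212.6]
seen [283.  212.7] [54.8 56.2] z 69.0 [595.8 355.8  70. ]
(621.5, 48.5, 65) placed (14.282272338867188, 14.47856330871582) 64.32501369119778 [620.78432931  47.95503791  65.        ]
(626, -41.5, 85) placed (26.12854766845703, 26.201488494873047) 84.77256289796176 [625.56187242 -40.0087412   85.        ]
```

View pics/w6.png

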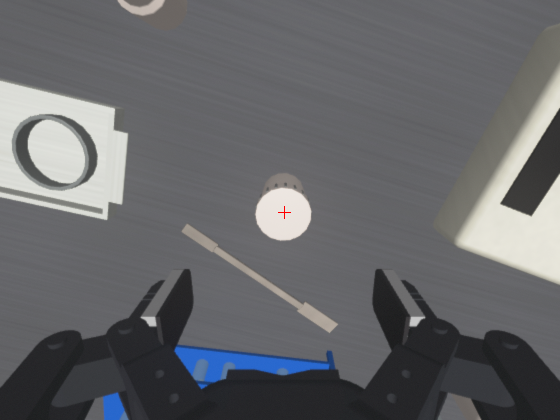

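Request:
jog_arm(
  moves=[
    [[0, 0.5, -40, 0, 0, 0, 1], [0, 0, -40, 0, 0, 0, 1], [0, 0, -20, 0, 0, 0, 1], [0, 0, -15, 0, 0, 0, 1], [0, 0, -8, 0, 0, 0, 1], [0, 0, -5, 0, 0, 0, 1], [0, 0, 0, 0, 0, 0, 1], [0, 0, 0, 0, 0, 0, 1]],
  ],
)

```text
time: 17.75
eef_pos: [595.7, 357.3, 40.7]
orientation: [0.7, -0.102, 0.699, 0.103]
ft_force: [-0.7, 0.5, -0.2]
gripper_width: 85.4
```

Request:
jog_arm(
  moves=[
    [[0, 0, 0, 0, 0, 0, 0.8], [0, 0, 0, 0, 0, 0, 0.6], [0, 0, 0, 0, 0, 0, 0.5], [0, 0, 0, 0, 0, 0, 0.4], [0, 0, 0, 0, 0, 0, 0.3], [0, 0, 0, 0, 0, 0, 0.2], [0, 0, 0, 0, 0, 0, 0.1], [0, 0, 0, 0, 0, 0, 0.1], [0, 0, 0, 0, 0, 0, 0.1], [0, 0, 0, 0, 0, 0, 0.1]],
  ],
  squeeze=45,
)

```text
time: 18.75
eef_pos: [595.5, 357.0, 40.0]
orientation: [0.7, -0.103, 0.699, 0.103]
ft_force: [-1.7, 0.2, 5.3]
gripper_width: 44.6
```

Request:
jog_arm(
  moves=[
    [[0, 0, 5, 0, 0, 0, 0.1], [0, 0, 10, 0, 0, 0, 0.1], [0, 0, 15, 0, 0, 0, 0.1], [0, 0, 20, 0, 0, 0, 0.1], [1, -15, 10, 0, 0, 0, 0.1], [3, -30, 0, 0, 0, 0, 0.1], [3.5, -38, 0, 0, 0, 0, 0.1], [3.5, -38, 0, 0, 0, 0, 0.1], [3.5, -38, 0, 0, 0, 0, 0.1], [3, -30, 0, 0, 0, 0, 0.1], [2, -20, 0, 0, 0, 0, 0.1], [1, -9, 0, 0, 0, 0, 0.1]],
  ],
)

```text
time: 19.95
eef_pos: [615.8, 137.0, 99.8]
orientation: [0.7, -0.102, 0.7, 0.102]
ft_force: [-0.3, 0.7, -1.5]
gripper_width: 44.9
```

Request:
jog_arm(
  moves=[
    [[0, 0, -10, 0, 0, 0, 0.1], [0, 0, -10, 0, 0, 0, 0.1], [0, 0, 0, 0, 0, 0, 0.1], [0, 0, 0, 0, 0, 0, 0.1]],
  ],
)

```text
time: 20.35
eef_pos: [615.1, 139.7, 78.3]
orientation: [0.699, -0.103, 0.7, 0.103]
ft_force: [0.5, 1.0, -0.9]
gripper_width: 44.5
```

```bash
python3 w.py w7 "(616,138.5,20)"
```

```text
20.35 [615.1 139.7  78.3] [ 0.699 -0.103  0.7    0.103] [ 0.5  1.  -0.9] 44.5
(616,138.5,20) -> [281.2 231.5]
seen [281.  231.8] [95.5 99.7] z 18.7 [616.3 138.4  20. ]
```

View pics/w7.png

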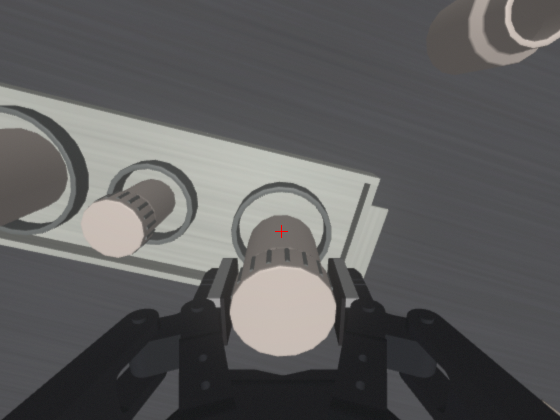

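Request:
jog_arm(
  moves=[
    [[0.5, -0.5, -10, 0, 0, 0, 0.1], [0, 0, -10, 0, 0, 0, 0.1], [0, 0, -6, 0, 0, 0, 0.1], [0, 0, -4, 0, 0, 0, 0.1], [0, 0, -1.5, 0, 0, 0, 0.1], [0, 0, 0, 0, 0, 0, 0.1], [0, 0, 0, 0, 0, 0, 0.1]],
  ],
)

```text
time: 21.1
eef_pos: [616.3, 138.4, 48.2]
orientation: [0.7, -0.103, 0.699, 0.103]
ft_force: [0.3, 0.0, -0.6]
gripper_width: 45.0
```

Request:
jog_arm(
  moves=[
    [[0, 0, -1, 0, 0, 0, 0.1], [0, 0, 0, 0, 0, 0, 0.1], [0, 0, 0, 0, 0, 0, 0.1]],
  ],
)

```text
time: 21.4
eef_pos: [616.2, 138.4, 46.9]
orientation: [0.7, -0.103, 0.7, 0.103]
ft_force: [-0.2, 1.2, -0.6]
gripper_width: 44.9
```

Request:
jog_arm(
  moves=[
    [[0, 0, -1, 0, 0, 0, 0.1], [0, 0, -1, 0, 0, 0, 0.1], [0, 0, -0.5, 0, 0, 0, 0.1], [0, 0, 0, 0, 0, 0, 0.1], [0, 0, 0, 0, 0, 0, 0.1]],
  ],
)

```text
time: 21.9
eef_pos: [616.5, 138.5, 45.0]
orientation: [0.7, -0.103, 0.699, 0.103]
ft_force: [-1.2, 0.2, 3.7]
gripper_width: 45.0
```

Contact; release, rise and clear the view toward the right (start side).

Request:
jog_arm(
  moves=[
    [[0, 0, 0, 0, 0, 0, 0.6], [0, 0, 0, 0, 0, 0, 0.8], [0, 0, 0, 0, 0, 0, 0.9], [0, 0, 0, 0, 0, 0, 0.9], [0, 0, 10, 0, 0, 0, 0.9], [0, 0, 30, 0, 0, 0, 0.9], [0, 0, 40, 0, 0, 0, 0.9], [0, 0, 40, 0, 0, 0, 0.9], [0, -20, 20, 0, 0, 0, 0.9], [0, -40, 0, 0, 0, 0, 0.9], [0, -40, 0, 0, 0, 0, 0.9], [0, -40, 0, 0, 0, 0, 0.9]],
  ],
)

```text
time: 23.1
eef_pos: [616.1, -2.8, 185.5]
orientation: [0.7, -0.103, 0.699, 0.103]
ft_force: [-0.1, 0.1, -0.1]
gripper_width: 76.6
```

Request:
jog_arm(
  moves=[
    [[-5, -40, 0, 0, 0, 0, 0.9], [-5, -40, 0, 0, 0, 0, 0.9], [-5, -40, 0, 0, 0, 0, 0.9], [-5, -40, 0, 0, 0, 0, 0.9], [-5, -40, 0, 0, 0, 0, 0.9], [-5, -40, 0, 0, 0, 0, 0.9], [-5, -40, 0, 0, 0, 0, 0.9], [-5, -30, 0, 0, 0, 0, 0.9], [0, -10, 0, 0, 0, 0, 0.9], [0, 0, 0, 0, 0, 0, 0.9], [0, 0, 0, 0, 0, 0, 0.9]],
  ],
)

```text
time: 24.2
eef_pos: [576.4, -320.9, 184.5]
orientation: [0.7, -0.103, 0.699, 0.103]
ft_force: [0.2, 0.6, -0.3]
gripper_width: 77.1
```

```bash
python3 - <<'E'
from workcell import env
from h import *
c=env.read_camera("top");S=env.read_camera("scene");print(env.state()["time"])
cv2.imwrite("pics/s8.png",S["image"])
for n,X,R in [("S",(621,48,65),(621.5,48)),("L",(626,-41.5,85),(626,-41.5)),("M",(616,138.5,75),(616,138.5)),("oL",(430.5,94.5,77),0),("oM",(465,210.7,67),0),("oS",(446,-64,57),0)]:
    e,z,_=top(c,proj(c,X),18,X[2]);f,zs,_=top(S,proj(S,X),20,X[2])
    print(n,"z",z.round(1),zs.round(1),"top",plane(c,e[0],X[2]).round(1),"scene",plane(S,f[0],X[2]).round(1),"expected",X)
E
```

```text
24.3
S z 64.7 65.4 top [620.9  48.   65. ] scene [624.7  50.6  65. ] expected (621, 48, 65)
L z 84.8 85.6 top [625.5 -39.9  85. ] scene [629.4 -37.   85. ] expected (626, -41.5, 85)
M z 74.5 75.6 top [616.3 138.7  75. ] scene [620.1 141.   75. ] expected (616, 138.5, 75)
oL z 76.3 76.0 top [430.5  94.6  77. ] scene [434.1  96.8  77. ] expected (430.5, 94.5, 77)
oM z 66.0 66.0 top [465.  210.5  67. ] scene [468.7 212.3  67. ] expected (465, 210.7, 67)Traceback (most recent call last):
  File "<stdin>", line 6, in <module>
  File "h.py", line 27, in top
    e=cv2.fitEllipse(cv2.convexHull(k)) if len(k)>8 else None
      ~~~~~~~~~~~~~~^^^^^^^^^^^^^^^^^^^
cv2.error: OpenCV(4.12.0) /io/opencv/modules/imgproc/src/shapedescr.cpp:361: error: (-201:Incorrect size of input array) There should be at least 5 points to fit the ellipse in function 'fitEllipseNoDirect'
```

View pics/s8.png

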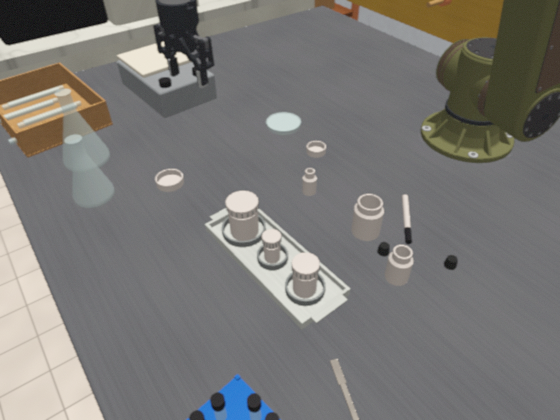

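```bash
python3 -c "
from workcell import env
print(env.sign_off())"
```

```text
the job is handed in; nothing more can be done
None
```

All three closed jars are standing in the rings of their own size in the tray, and I handed the job in at about 24 s of the 74 s allowed. I carried each jar by its lid, lowered it until the wrist felt light contact (about 4–6 N), and only then let go. `sign_off` gives no verdict, so what follows is from my own last checks.

**Closed jars:** the top camera put each lid centre within about 2 mm of its ring centre. Lid heights were 64.7, 74.5 and 84.8 mm, against 65, 75 and 85 mm expected for jars resting flat on the tray floor.

**Open jars:** the large and medium ones measured within 1 mm of their starting positions. The numeric check of the small one failed: the script stopped with an ellipse-fit error, possibly because the arm blocked the top view. I checked it only by eye in the scene picture, where it stands upright at its starting pixel position, about (310, 173).

**Disagreements:**
- **Scene camera:** it read about 4 mm in x and 2–3 mm in y away from the top camera for every object checked. The shift was the same for jars that were never moved, so I took it as a calibration offset.
- **Two-view heights:** triangulating from two cameras gave heights about 3–5 mm too low for the jars, and 10–11 mm for the ring rims instead of 20 mm. For height I relied on the depth readings and the sizes given in the task.

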